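# Set an ink jar's cap to vent and hold it there

## Robot

A 7-joint arm with a two-finger parallel gripper is mounted at the origin on the work surface. World frame = base frame: x ahead of the robot, y to its left, z up, the work surface at z = 0. Lengths are in m, angles in rad, forces in N, time in s.
With the tool pointing down it reaches from about 0.375 to 0.925 m from the base axis. Payload 3.1 kg.
Tool frame: the origin (TCP) lies midway between the tips of the shut fingers; the grasp point (between the pads) lies 19 mm behind it; z points along the fingers, x is the direction in which the jaws open and shut, and the axes are right-handed (so a half turn about z gives the same grasp; the last joint's range is limited). The gripper opens to 85 mm and grips with 20 to 120 N. Pads are 22 mm wide; open, the fingers measure 114 mm over their backs; the gripper's body (76 mm by 85 mm) begins 54 mm behind the grasp point. The pads swing forward as they close: fully open they stand 13 mm farther back than shut.
Start: joints at [-1.429, 0.383, 0.044, 1.598, -0.018, 1.161, -0.05], TCP at [0.154, 0.631, 0.231] pointing down, gripper open.
Joint ranges: [-2.61, 2.61], [-0.41, 2.15], [-1.48, 1.57], [0, 2.5], [-1.57, 4.71], [0.05, 1.97], [-2.85, 2.85]. Speed limits (rad/s): [2.79, 2.79, 3.14, 3.14, 3.14, 3.14, 3.14].

## Interface

Orientations are given as a unit quaternion [w, x, y, z].
In Python, from cell import state, get_image, manip gives the robot as it stands.
- The arm moves only by the tool jog_arm, never from a script. Its arguments are lists of equal length, an entry for each row: "slide": the shift along the tool's x, y, z in cm, a list of three; "twist": the turn about the tool's z in degrees; "fingers": the finger opening in cm, from 0 to 8.54. In form: {"slide": [[dx, dy, dz], ...], "twist": [twist, ...], "fingers": [fingers, ...]}. A call has 1 to 8 rows; each row is the pose to reach, as a shift and turn from the pose measured when the call began, along the tool's axes at that moment; what a row does not reach only later rows make up. A row lasts 1/8 s, in which the tool goes at most 62.5 mm and 10.7 degrees, less where a joint would pass 70% of its speed; a pose out of reach is approached as far as the arm can. A call with a gripper value outside its range is refused whole. The fingers move at their own pace and stop on an object; the grip force is fixed at half the most. Time passes only in rows, so rows that repeat a pose let the fingers close. It gives the time, the measured TCP pose, the force and the opening at its end, in the units of the state.
- state(): the state, without advancing time (a new reading comes with each control period).
- get_image(name): name is "scene" or "top" or "wrist"; returns a dict with "image" (384x512x3 uint8, red, green, blue), "mtx" (3x3 intrinsics, pixels), "R" (3x3) and "t" (3): a world point X has camera coordinates R X + t; the wrist camera has in their place "hand_eye" (4x4, takes a point from camera to tool coordinates, whose origin is the TCP and whose axes are the tool frame's). Camera axes: x right, y down, z forward; pixel columns grow to the right and rows downward; lengths in m; the calibration is good to about 2 mm. A picture is of the moment at which its call begins: read the wrist's pose just before it. There is no depth.
- manip.hand_in(): hands the job in, once; it reports no verdict.
The state is a dict: "time_s": time; "q": joint angles; "dq": joint speeds; "tau": joint torques, N m; "position": TCP position; "eef_rot": TCP orientation; "force": force on the tool from outside, world axes, zero at the start; "moment": the same for the moment, N m; "grip_width": opening from 0.0 (shut) to 1.0 (fully open).
Only numpy, scipy, OpenCV 4.12 (cv2) and the standard library are available. Lean on these libraries where they do the work, as an engineer would, in place of code of your own. Each camera call takes 0.05 s, during which the arm holds its last target.

## Task

The ink jar in the cradle is about to be warmed and must be able to vent. Swing the hold-down lever up off the cap and all the way back, screw the cap clockwise until it bottoms out, then back it off a quarter turn. Finish while still gripping the cap by its sides at that setting, and leave the loose jar and the two cups where they stand.

Things in the scene. Friction and masses are not known exactly. Their poses are not given: they have to be found in the camera images.
- cradle: Fixed aluminium jar cradle on the work surface: base plate 120 x 240 x 18 mm with a glass ink jar (62 mm diameter) clamped in it between two low grey jaws (52 mm high), so the jar cannot turn or lift. Origin: on the work surface, under the jar's and cap's axis; z up; its +y points from the jar to the lever's post. The base plate reaches 80 mm to -y and 160 mm to +y of the origin. The grey post (34 mm along x, 30 mm along y, 145 mm high) stands 115 mm to +y of the jar's axis
- cap_center (a point): Centre (half-way up, on the axis) of the black ribbed screw cap of the jar in the cradle: diameter 48 mm, height 28 mm, already started on the thread; about 100 mm above the work surface (99.5 mm when bottomed). A small pip 8 mm across and 2 mm high, near the edge of the top, shows how it turns: the point's x axis points to the pip. The cap stays on the thread at whatever angle it is left
- cap (a joint): Turn of the cap in rad: 0 = bottomed out (hard stop), positive = unscrewed, counter-clockwise seen from above; at the start between 2.2 and 3.4. The thread is right-handed with 4 mm pitch (the cap sinks 4 mm a turn clockwise); it turns with about 0.07 N m and stops dead at 0; the thread runs to 5
- lever_pivot (a point): Pivot of the hold-down lever on the head of the cradle's post, 136 mm above the work surface, 110 mm to the cradle's +y of the jar's axis; fixed. The pivot's axis is level, along the cradle's x
- lever_handle (a point): Centre of the lever's handle: a black round cross-bar 16 mm in diameter and 30 mm long, parallel to the pivot's axis, at the end of a steel bar (12 mm wide, 10 mm thick) 160 mm from the pivot. With the lever down the bar lies level over the cap, its rubber foot (24 mm wide) a few mm above the cap, and the handle is 50 mm beyond the jar's axis, free underneath. The cross-bar can be pinched across its two ends and turns between the pads as the lever swings
- lever (a joint): Swing of the lever in rad: 0 = down, level over the cap; 1.57 = upright; 2.0 = fully back (stop), leaning away from the jar. It starts between 0 and 0.15, swings with about 0.09 N m of friction and stays where it is left
- spare_jar_mid (a point): Bystander: centre of a loose capped ink jar, 62 mm diameter, 86 mm high, standing on the work surface beside the cradle
- cup_a_mid (a point): Bystander: centre of a loose yellow plastic cup, 68 mm across the rim, 85 mm high, standing on the work surface
- cup_b_mid (a point): Bystander: centre of a second cup of the same kind, standing on the work surface

How it is judged:
On the way, in this order (a step that is already met when the one before it is completed fails the run):
1. the hold-down lever is swung up and all the way back, the cap not yet bottomed (value of joint lever above 1.75 rad and value of joint cap above 0.3 rad), for 0.2 s.
2. the cap is bottomed out, the lever still back (value of joint cap below 0.08 rad and value of joint lever above 1.7 rad), for 0.1 s.
At the end, for the whole second after the job is handed in: Cap 90 degrees (give or take 20) back from its bottom stop, at rest, gripped by its sides (over 4 N, grasp point within 28 mm of its centre); lever back beyond 1.7 rad; loose jar and cups within 30 mm of where they stood (value of joint cap between 1.22 and 1.92 rad and velocity of joint cap between -0.1 and 0.1 rad/s and contact force between cap and the fingers above 4 N and distance between the grasp point and cap_center below 0.028 m and value of joint lever above 1.7 rad and distance of each of spare_jar_mid, cup_a_mid, cup_b_mid from where it was at the start of the episode below 0.03 m); the arm keeps its last pose, push and grip.
It fails at once if the loose jar or a cup is pushed away or knocked over (distance of any of spare_jar_mid, cup_a_mid, cup_b_mid from where it was at the start of the episode above 0.03 m).
It also fails if it takes over 72 s, if anything falls off the work surface, if the arm or the gripper's body presses on something with over 40 N, if the wrist force passes 120 N, or if a joint passes its speed limit or range.

## Working session

There is one attempt and no reset: what is moved stays moved. The work goes in short steps, Python scripts to look and compute and a tool call to move; the robot and the scene stay as the last step left them, time stands still between calls to the robot, and variables do not carry over. Pictures are saved under pics/ and viewed, and the job is handed in when it is done.

Besides the shell and the picture viewer there is one more tool, called after "Request:" in YAML: its name, and indented under it one key for each argument. jog_arm: Moves the arm, as the interface text tells. Its arguments: {"type":"object","properties":{"slide":{"type":"array","items":{"type":"array","items":{"type":"number"}}},"twist":{"type":"array","items":{"type":"number"}},"fingers":{"type":"array","items":{"type":"number"}}},"required":["slide","twist","fingers"]}

```bash
ls; mkdir -p pics; python3 - <<'E'
from cell import state, get_image
import cv2
s=state();print({k:s[k] for k in ('time_s','position','eef_rot','force','grip_width')})
for n in ('scene','top','wrist'):
    d=get_image(n);cv2.imwrite(f'pics/{n}0.png',cv2.cvtColor(d['image'],cv2.COLOR_RGB2BGR))
    print(n,{k:d[k] for k in d if k!='image'})
E
```

```text
pics
{'time_s': 0.0, 'position': array([0.15411086, 0.63048446, 0.22987202]), 'eef_rot': array([ 0.00085801,  0.78656333,  0.61750822, -0.00099807]), 'force': array([ 0.47345857, -0.60331102, -0.70586944]), 'grip_width': 0.9957426033266576}
scene {'mtx': array([[464.25633821,   0.        , 249.01331492],
       [  0.        , 464.25633821, 196.85881562],
       [  0.        ,   0.        ,   1.        ]]), 'R': array([[ 0.39855044,  0.91701921,  0.01527484],
       [ 0.49088749, -0.19921963, -0.84813974],
       [-0.77471738,  0.3455247 , -0.52955233]]), 't': array([-0.29110088, -0.18200548,  1.53639849])}
top {'mtx': array([[428.9054855 ,   0.        , 257.84275344],
       [  0.        , 428.9054855 , 197.73964827],
       [  0.        ,   0.        ,   1.        ]]), 'R': array([[ 0.00469328, -0.99988338, -0.01453269],
       [-0.99818469, -0.0038117 , -0.0601065 ],
       [ 0.0600441 ,  0.0147884 , -0.99808617]]), 't': array([0.06626728, 0.58976461, 1.1210817 ])}
wrist {'mtx': array([[337.52068607,   0.        , 258.7981612 ],
       [  0.        , 337.52068607, 191.49724957],
       [  0.        ,   0.        ,   1.        ]]), 'hand_eye': array([[ 9.99999346e-01, -2.39508145e-04,  1.11810367e-03,
        -5.86590313e-04],
       [-9.96155209e-05,  9.55852851e-01,  2.93845738e-01,
        -7.50541934e-02],
       [-1.13912103e-03, -2.93845658e-01,  9.55852202e-01,
        -1.43758359e-01],
       [ 0.00000000e+00,  0.00000000e+00,  0.00000000e+00,
         1.00000000e+00]])}
```

View pics/scene0.png

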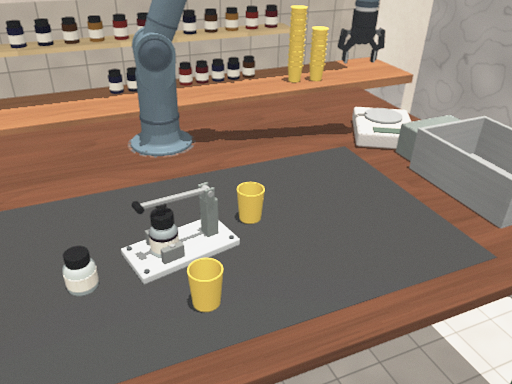

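View pics/top0.png

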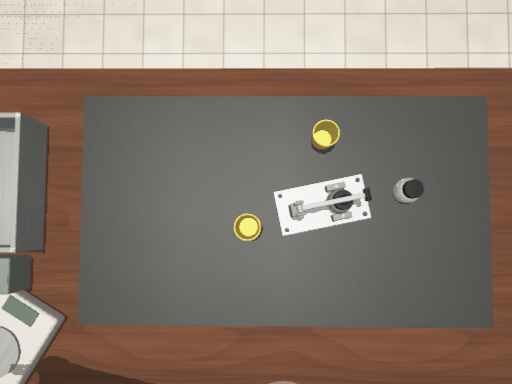

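View pics/wrist0.png

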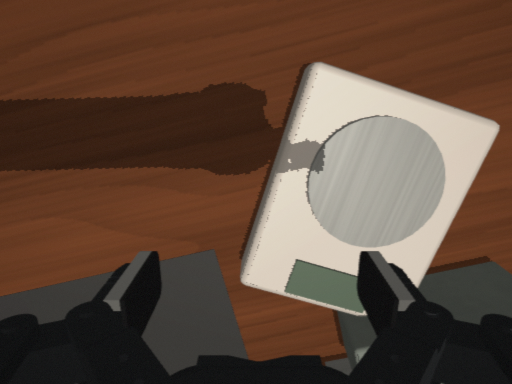

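The scene view shows the cradle near (180,245), with the spare jar at (80,272) and cups at (250,203) and (206,286). In the top view the cradle is at about (322,205), the handle at (367,195), and the cups at (325,135) and (248,228). The spare jar is at (409,190). I'll enlarge both.

```bash
python3 - <<'E'
import cv2
a=cv2.imread('pics/top0.png')[165:245,265:385];cv2.imwrite('pics/topc.png',cv2.resize(a,None,fx=6.5,fy=6.5,interpolation=cv2.INTER_CUBIC))
a=cv2.imread('pics/scene0.png')[175:280,115:250];cv2.imwrite('pics/scenec.png',cv2.resize(a,None,fx=5.5,fy=5.5,interpolation=cv2.INTER_CUBIC))
E
```

```text
(no output)
```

View pics/topc.png

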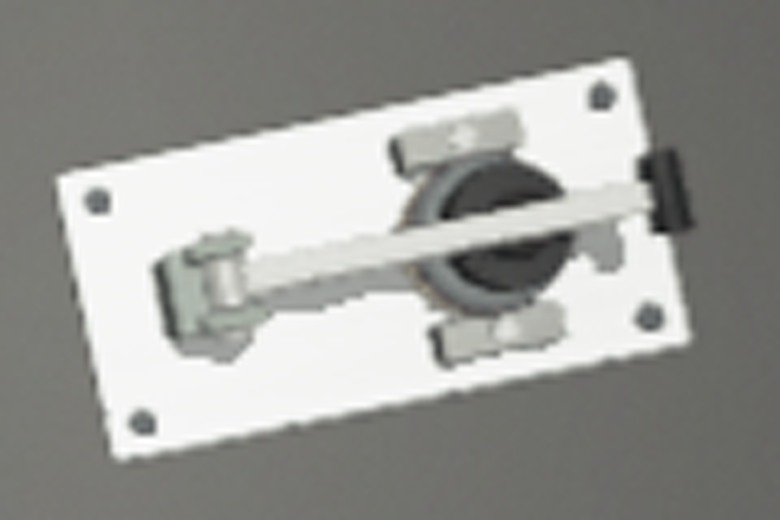

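View pics/scenec.png

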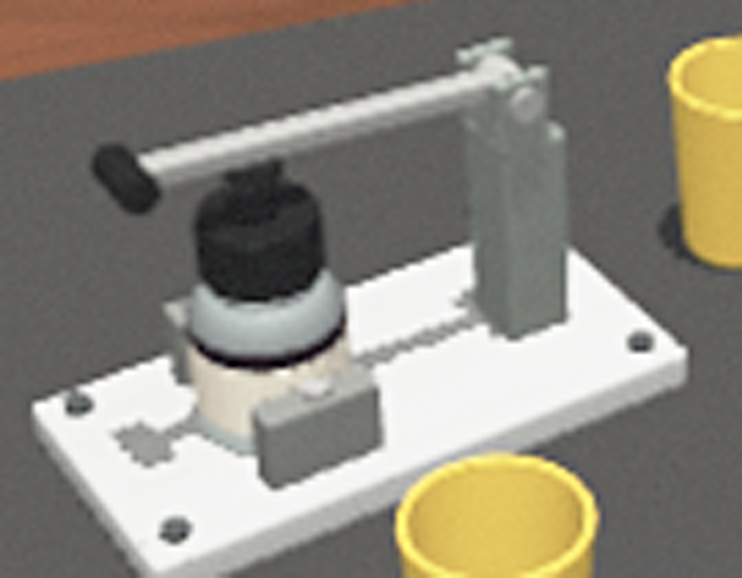

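```bash
cat > h.py <<'E'
import numpy as np
C={'top':(np.array([[428.9054855,0,257.84275344],[0,428.9054855,197.73964827],[0,0,1]]),np.array([[0.00469328,-0.99988338,-0.01453269],[-0.99818469,-0.0038117,-0.0601065],[0.0600441,0.0147884,-0.99808617]]),np.array([0.06626728,0.58976461,1.1210817])),
'scene':(np.array([[464.25633821,0,249.01331492],[0,464.25633821,196.85881562],[0,0,1]]),np.array([[0.39855044,0.91701921,0.01527484],[0.49088749,-0.19921963,-0.84813974],[-0.77471738,0.3455247,-0.52955233]]),np.array([-0.29110088,-0.18200548,1.53639849]))}
def back(n,uv,z):
    K,R,t=C[n];d=R.T@np.linalg.inv(K)@np.array([*uv,1]);o=-R.T@t
    return o+d*(z-o[2])/d[2]
def proj(n,X):
    K,R,t=C[n];p=K@(R@np.asarray(X)+t);return p[:2]/p[2]
def tri(obs):
    A=[];b=[]
    for n,uv in obs:
        K,R,t=C[n];d=R.T@np.linalg.inv(K)@np.array([*uv,1]);d/=np.linalg.norm(d);o=-R.T@t
        P=np.eye(3)-np.outer(d,d);A.append(P);b.append(P@o)
    return np.linalg.lstsq(np.vstack(A),np.hstack(b),rcond=None)[0]
T=lambda u,v:(265+u/6.5-.4,165+v/6.5-.4)
S=lambda u,v:(115+u/5.5-.4,175+v/5.5-.4)
E
python3 - <<'E'
from h import *
# local corners: lever post side = +y ; top crop
c=[T(62,177),T(632,58),T(690,343),T(118,460)]
W=np.array([back('top',p,.018) for p in c]);print(W.round(4))
print([round(np.linalg.norm(W[i]-W[(i+1)%4]),4) for i in range(4)])
yd=(W[0]+W[3]-W[1]-W[2]);yd/=np.linalg.norm(yd)
o=(W[1]+W[2])/2+yd*.08; print('origin',o,'y',yd,'ang',np.degrees(np.arctan2(yd[1],yd[0])))
c=[S(38,408),S(155,568),S(685,352)]
W2=np.array([back('scene',p,.018) for p in c]);print(W2.round(4))
h=tri([('top',T(671,190)),('scene',S(126,180))]);print('handle',h)
print('dist handle-origin',(h-o)[:2]@yd[:2])
for n,uv in (('topjar',(413,189)),):print(n,back('top',uv,.086))
print('cup far',back('top',(326,130),.085),'cupB',back('top',(247,227),.085))
print('cups scene',back('scene',(206,268),.085),back('scene',(250.5,191),.085),'jar',back('scene',(77,255),.086))
piv=o+yd*.11;piv[2]=.136;print('piv',piv,proj('scene',piv),'handle ang',np.degrees(np.arctan2(h[2]-.136,-(h-piv)[:2]@yd[:2])),np.linalg.norm(h-piv))
for th in (0,.08,.15):
    x=piv-yd*.16*np.cos(th)+np.array([0,0,.16*np.sin(th)]);print(th,x,proj('scene',x),proj('top',x))
print('obs',T(671,190),S(126,180))
E
```

```text
[[ 0.6054  0.0255  0.018 ]
 [ 0.655  -0.2072  0.018 ]
 [ 0.5387 -0.2295  0.018 ]
 [ 0.4902  0.0025  0.018 ]]
[np.float64(0.238), np.float64(0.1184), np.float64(0.2371), np.float64(0.1175)]
origin [ 0.58033137 -0.14007644  0.018     ] y [-0.2065879   0.97842805  0.        ] ang 101.92246882105893
[[ 0.5438 -0.2268  0.018 ]
 [ 0.6559 -0.2045  0.018 ]
 [ 0.6084  0.028   0.018 ]]
handle [ 0.59232215 -0.18917317  0.14810487]
dist handle-origin -0.05051476581163937
topjar [ 0.60865681 -0.31818351  0.086     ]
cup far [ 0.75702123 -0.10307735  0.085     ] cupB [0.51233799 0.09445688 0.085     ]
cups scene [ 0.75086021 -0.09876919  0.085     ] [0.52600982 0.09130997 0.085     ] jar [ 0.62028456 -0.31746296  0.086     ]
piv [ 0.5576067  -0.03244936  0.136     ] [205.12094705 189.05477985] handle ang 4.312672150971986 0.16097839562043625
0 [ 0.59066076 -0.18899785  0.136     ] [137.11117586 211.7742861 ] [365.7160989  194.67330633]
0.08 [ 0.59055505 -0.18849716  0.14878635] [136.63533081 206.4180521 ] [366.79236434 194.35068101]
0.15 [ 0.5902896  -0.18723998  0.1599101 ] [136.60837853 201.57075297] [367.39619523 194.13663079]
obs (367.83076923076925, 193.83076923076922) (137.5090909090909, 207.3272727272727)
```

```bash
cat >> h.py <<'E'
from cell import state, get_image
from scipy.spatial.transform import Rotation as Ro
def rot(s): return Ro.from_quat(np.roll(s['eef_rot'],-1)).as_matrix()
def rel(X,yaw=None):
    s=state();R=rot(s);y0=np.degrees(np.arctan2(R[1,0],R[0,0]))
    print('t',round(s['time_s'],2),'pos',s['position'].round(4),'yaw',y0.round(2),'q',np.round(s['q'],3),'F',np.round(s['force'],1),'M',np.round(s['moment'],2),'g',round(s['grip_width'],3))
    if X is not None: print('slide cm',(R.T@(np.asarray(X)-s['position'])*100).round(2),'twist',None if yaw is None else round((y0-yaw+180)%360-180,2))
E
python3 - <<'E'
from h import *
rel([.592,-.189,.22],11.9)
E
```

```text
t 0.15 pos [0.1542 0.6307 0.2302] yaw 76.27 q [-1.429  0.384  0.044  1.599 -0.018  1.161 -0.05 ] F [-0.2  1.  -0.5] M [ 0.02 -0.    0.02] g 1.003
slide cm [-69.23  61.99   1.16] twist 64.37
```

Request:
jog_arm:
  slide:
    - [-3.8, 3.4, 0]
    - [-7.6, 6.8, 0]
    - [-11.4, 10.2, 0]
    - [-15.2, 13.6, 0]
    - [-19, 17, 0]
    - [-22.8, 20.4, 0]
    - [-26.6, 23.8, 0]
    - [-30.4, 27.2, 0]
  twist: [3.5, 7, 10.5, 14, 17.5, 21, 24.5, 28]
  fingers: [8, 8, 7, 6, 6, 6, 6, 6]

```text
time_s: 1.15
position: [0.3467, 0.2691, 0.2307]
eef_rot: [0.001, 0.913, 0.408, -0.001]
force: [0.7, -0.1, 0.9]
grip_width: 0.7
```

```bash
python3 -c "
from h import *
rel([.592,-.189,.22],11.9)"
```

```text
t 1.15 pos [0.3467 0.2691 0.2307] yaw 48.15 q [-1.084 -0.037  0.325  2.093  0.015  1.086  0.074] F [ 0.7 -0.1  0.9] M [-0.03 -0.03 -0.02] g 0.7
slide cm [-17.75  48.83   1.15] twist 36.25
```

Request:
jog_arm:
  slide:
    - [-1.8, 4.9, 0]
    - [-3.6, 9.8, 0]
    - [-5.4, 14.7, 0]
    - [-7.2, 19.6, 0]
    - [-9, 24.5, 0]
    - [-10.8, 29.4, 0]
    - [-12.6, 34.3, 0]
    - [-14.4, 39.2, 0]
  twist: [4.5, 9, 13.5, 18, 22.5, 27, 31.5, 36.2]
  fingers: [6, 6, 6, 6, 6, 6, 6, 6]

```text
time_s: 2.15
position: [0.5431, -0.1009, 0.2312]
eef_rot: [0.001, 0.995, 0.103, -0.0]
force: [0.6, 0.2, 0.5]
grip_width: 0.708
```

```bash
python3 -c "
from h import *
rel([.592,-.189,.22],11.9)
import cv2
d=get_image('wrist');cv2.imwrite('pics/w1.png',cv2.cvtColor(d['image'],cv2.COLOR_RGB2BGR))"
```

```text
t 2.15 pos [ 0.5431 -0.1009  0.2312] yaw 11.84 q [-0.574  0.246  0.788  1.865 -0.193  1.109  0.493] F [0.6 0.2 0.5] M [-0.02 -0.04  0.04] g 0.708
slide cm [2.98 9.63 1.13] twist -0.06
```

View pics/w1.png

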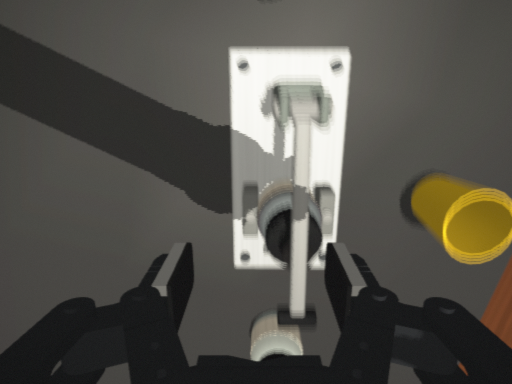

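The wrist view shows the lever aligned with the tool's y axis, the handle at about (296,317) and the yellow cup to the right. Next I'll check this against the estimate.

```bash
cat >> h.py <<'E'
HE=np.array([[9.99999346e-01,-2.39508145e-04,1.11810367e-03,-5.86590313e-04],[-9.96155209e-05,9.55852851e-01,2.93845738e-01,-7.50541934e-02],[-1.13912103e-03,-2.93845658e-01,9.55852202e-01,-1.43758359e-01],[0,0,0,1]])
KW=np.array([[337.52068607,0,258.7981612],[0,337.52068607,191.49724957],[0,0,1]])
def wproj(X,s=None):
    s=s or state();p=rot(s).T@(np.asarray(X)-s['position']);c=HE[:3,:3].T@(p-HE[:3,3]);u=KW@c;return u[:2]/u[2]
def wback(uv,z,s=None):
    s=s or state();R=rot(s);d=R@HE[:3,:3]@np.linalg.inv(KW)@np.array([*uv,1]);o=s['position']+R@HE[:3,3];return o+d*(z-o[2])/d[2]
E
python3 -c "
from h import *
print(wproj([.592,-.189,.148]),wback((296,317),.148))
for c in [(231,48),(349,48),(236,268)]: print(wback(c,.018))
rel([.592,-.189,.129],11.9)"
```

```text
[297.42591252 301.53527989] [ 0.59420865 -0.20336107  0.148     ]
[ 0.49748334 -0.00715831  0.018     ]
[0.61065912 0.0154043  0.018     ]
[ 0.54486824 -0.2457802   0.018     ]
t 2.2 pos [ 0.5453 -0.1097  0.232 ] yaw 11.25 q [-0.568  0.252  0.796  1.86  -0.19   1.105  0.494] F [ 3.9 -5.2  2.3] M [-0.47 -0.17  0.01] g 0.701
slide cm [ 3.01  8.58 10.4 ] twist -0.65
```

Request:
jog_arm:
  slide:
    - [1.5, 4.5, 1.5]
    - [3, 8.6, 3]
    - [3, 8.6, 3]
    - [3, 8.6, 3]
  twist: [-0.6, -0.6, -0.6, -0.6]
  fingers: [6, 6, 6, 6]

```text
time_s: 2.7
position: [0.5912, -0.1876, 0.2025]
eef_rot: [0.005, 0.995, 0.103, 0.001]
force: [0.0, 0.9, -0.1]
grip_width: 0.702
```

```bash
python3 -c "
from h import *
rel([.592,-.189,.129],11.9);print(wproj([.592,-.189,.148]))
import cv2
d=get_image('wrist');cv2.imwrite('pics/w2.png',cv2.cvtColor(d['image'],cv2.COLOR_RGB2BGR))"
```

```text
t 2.7 pos [ 0.5912 -0.1876  0.2025] yaw 11.86 q [-0.37   0.437  0.776  1.734 -0.33   1.103  0.715] F [ 0.   0.9 -0.1] M [-0.02  0.01  0.05] g 0.702
slide cm [0.04 0.08 7.35] twist -0.04
[260.10250348 214.47414089]
```

View pics/w2.png

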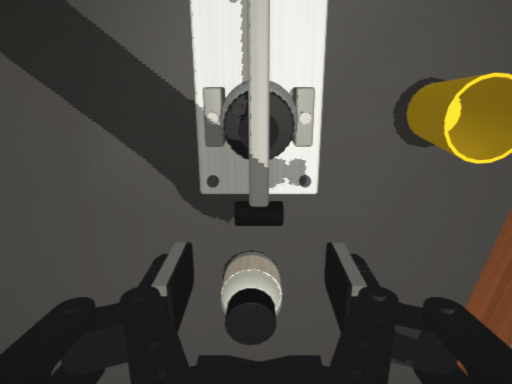

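The handle is at (260,214), which matches the prediction. I'll descend and pinch it.

Request:
jog_arm:
  slide:
    - [0, 0.1, 3]
    - [0, 0.1, 6]
    - [0, 0.1, 7.4]
    - [0, 0.1, 7.4]
    - [0, 0.1, 7.4]
    - [0, 0.1, 7.4]
    - [0, 0.1, 7.4]
    - [0, 0.1, 7.4]
  twist: [0, 0, 0, 0, 0, 0, 0, 0]
  fingers: [6, 6, 6, 5, 2, 2, 2, 2]

```text
time_s: 3.75
position: [0.5915, -0.1889, 0.1292]
eef_rot: [0.004, 0.995, 0.104, 0.001]
force: [-2.5, 0.0, 0.8]
grip_width: 0.333
```

```bash
python3 -c "
from h import *
rel(None)
yd=np.array([-.2066,.9784,0])
s=state();p0=s['position']
import cv2
d=get_image('wrist');cv2.imwrite('pics/w3.png',cv2.cvtColor(d['image'],cv2.COLOR_RGB2BGR))
R=rot(s);th0=.075
for th in np.arange(.075,2.06,.11):
  dl=-yd*.16*(np.cos(th)-np.cos(th0))+np.array([0,0,.16*(np.sin(th)-np.sin(th0))])
  print(th.round(3),(R.T@dl*100).round(2))"
```

```text
t 3.75 pos [ 0.5915 -0.1889  0.1292] yaw 11.9 q [-0.324  0.525  0.726  1.787 -0.403  0.979  0.77 ] F [-2.5  0.   0.8] M [ 0.07  0.6  -0.02] g 0.333
0.075 [0. 0. 0.]
0.185 [ 0.   -0.21 -1.75]
0.295 [ 0.   -0.61 -3.46]
0.405 [ 0.01 -1.2  -5.12]
0.515 [ 0.01 -1.97 -6.7 ]
0.625 [ 0.01 -2.9  -8.19]
0.735 [ 0.01 -4.   -9.57]
0.845 [ 1.000e-02 -5.240e+00 -1.082e+01]
0.955 [ 1.000e-02 -6.600e+00 -1.192e+01]
1.065 [ 1.000e-02 -8.090e+00 -1.287e+01]
1.175 [ 1.000e-02 -9.660e+00 -1.365e+01]
1.285 [ 1.000e-02 -1.131e+01 -1.426e+01]
1.395 [ 1.000e-02 -1.302e+01 -1.467e+01]
1.505 [ 1.000e-02 -1.477e+01 -1.490e+01]
1.615 [ 1.000e-02 -1.653e+01 -1.494e+01]
1.725 [ 1.000e-02 -1.828e+01 -1.478e+01]
1.835 [ 1.000e-02 -2.000e+01 -1.443e+01]
1.945 [ 1.000e-02 -2.168e+01 -1.389e+01]
2.055 [ 1.000e-02 -2.328e+01 -1.318e+01]
```

View pics/w3.png

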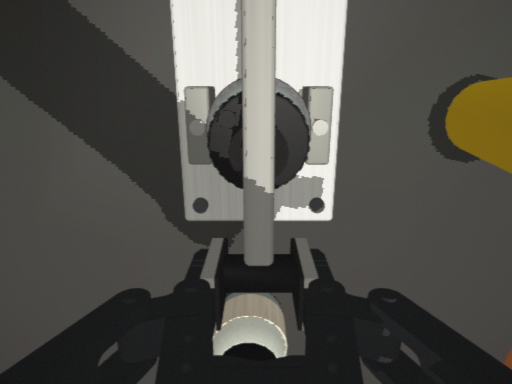

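The cross-bar at about (260,272) is pinched across its ends. Now the swing.

Request:
jog_arm:
  slide:
    - [0, -0.2, -1.75]
    - [0, -0.6, -3.45]
    - [0, -1.2, -5.1]
    - [0, -1.95, -6.7]
    - [0, -2.9, -8.2]
    - [0, -4, -9.55]
    - [0, -5.25, -10.8]
    - [0, -6.6, -11.9]
  twist: [0, 0, 0, 0, 0, 0, 0, 0]
  fingers: [2, 2, 2, 2, 2, 2, 2, 2]

```text
time_s: 4.8
position: [0.5774, -0.1229, 0.2484]
eef_rot: [0.005, 0.995, 0.103, 0.001]
force: [0.1, 0.2, -6.0]
grip_width: 0.333
```

```bash
python3 -c "
from h import *
rel([.5576,-.0324,0])
import cv2
d=get_image('scene');cv2.imwrite('pics/s4.png',cv2.cvtColor(d['image'],cv2.COLOR_RGB2BGR))"
```

```text
t 4.8 pos [ 0.5774 -0.1229  0.2484] yaw 11.88 q [-0.529  0.32   0.807  1.762 -0.242  1.159  0.556] F [ 0.1  0.2 -6. ] M [-0.3  -0.04 -0.01] g 0.333
slide cm [-0.12 -9.51 24.74] twist None
```

View pics/s4.png

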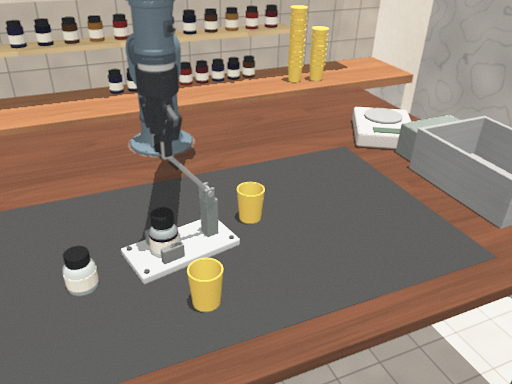

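The lever is at about 55° with the handle still in the grip at (165,150). Continuing along the arc.

Request:
jog_arm:
  slide:
    - [0, -1.5, -0.95]
    - [0, -3.1, -1.75]
    - [0, -4.75, -2.35]
    - [0, -6.45, -2.75]
    - [0, -8.2, -3]
    - [0, -9.95, -3]
    - [0, -11.7, -2.85]
    - [0, -13.4, -2.5]
  twist: [0, 0, 0, 0, 0, 0, 0, 0]
  fingers: [2, 2, 2, 2, 2, 2, 2, 2]

```text
time_s: 5.85
position: [0.5498, 0.0091, 0.2756]
eef_rot: [0.004, 0.995, 0.104, 0.002]
force: [-3.4, -3.0, 4.3]
grip_width: 0.32
```

```bash
python3 -c "
from h import *
rel([.5576,-.0324,.136-.019])
piv=np.array([.5576,-.0324,.117]);yd=np.array([-.2066,.9784,0])
p=state()['position']-piv;print('theta',np.arctan2(p[2],-p@yd),np.hypot(p[2],p@yd))
for th in (1.9,1.95,1.98,2.02):
  print(th,(rot(state()).T@(piv-yd*.16*np.cos(th)+np.array([0,0,.16*np.sin(th)])-state()['position'])*100).round(2))"
```

```text
t 5.85 pos [0.5498 0.0091 0.2756] yaw 11.91 q [-0.78   0.18   0.77   1.822 -0.126  1.188  0.237] F [-3.4 -3.   4.3] M [-0.71  0.59  0.27] g 0.32
slide cm [-0.13  4.08 15.9 ] twist None
theta 1.8311408221461236 0.16416999888717423
1.9 [-0.09 -0.95  0.71]
1.95 [-0.09 -1.71  0.98]
1.98 [-0.09 -2.15  1.17]
2.02 [-0.1  -2.73  1.43]
```

Request:
jog_arm:
  slide:
    - [-0.1, -1, 0.55]
    - [-0.1, -1.8, 0.9]
    - [-0.1, -2.2, 1.1]
    - [-0.1, -2.2, 1.1]
    - [-0.1, -2.2, 1.1]
  twist: [0, 0, 0, 0, 0]
  fingers: [2, 2, 2, 2, 2]

```text
time_s: 6.48
position: [0.5449, 0.0334, 0.2677]
eef_rot: [0.001, 0.995, 0.104, 0.003]
force: [-7.7, 1.9, 12.3]
grip_width: 0.315
```

```bash
python3 -c "
from h import *
rel([.5576,-.0324,.136-.019])
import cv2
a=get_image('scene')['image'][60:300,60:380];cv2.imwrite('pics/s5.png',cv2.cvtColor(cv2.resize(a,None,fx=2.4,fy=2.4),cv2.COLOR_RGB2BGR))"
```

```text
t 6.47 pos [0.5449 0.0334 0.2677] yaw 11.94 q [-0.81   0.175  0.753  1.841 -0.127  1.169  0.193] F [-7.7  1.9 12.3] M [ 0.13  1.2  -0.24] g 0.315
slide cm [-0.2   6.65 15.09] twist None
```

View pics/s5.png

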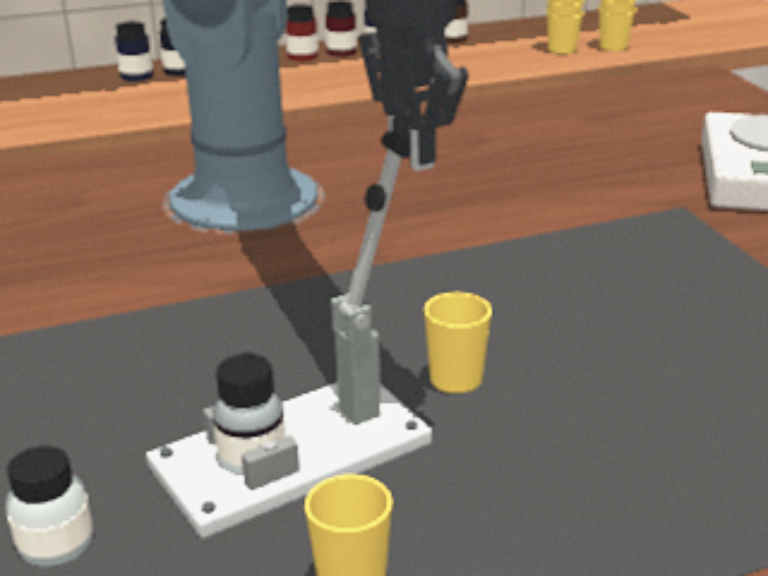

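```bash
python3 -c "
from h import *
piv=np.array([.5576,-.0324,.136]);yd=np.array([-.2066,.9784,0])
for th in (1.6,1.7,1.8,1.9,2.0):
  X=piv-yd*.16*np.cos(th)+np.array([0,0,.16*np.sin(th)]);u=proj('scene',X);print(th,X.round(3),u.round(1),((u-[60,60])*2.4).round(0), proj('top',X).round(1))
import cv2
g=get_image('top')['image'][150:270,230:390];cv2.imwrite('pics/t5.png',cv2.cvtColor(cv2.resize(g,None,fx=4,fy=4),cv2.COLOR_RGB2BGR))
g=get_image('wrist')['image'];cv2.imwrite('pics/w5.png',cv2.cvtColor(g,cv2.COLOR_RGB2BGR))
g=get_image('scene')['image'][90:210,170:290];cv2.imwrite('pics/s6.png',cv2.cvtColor(cv2.resize(g,None,fx=5,fy=5,interpolation=cv2.INTER_CUBIC),cv2.COLOR_RGB2BGR))
"
```

```text
1.6 [ 0.557 -0.028  0.296] [204.4 120.6] [347. 145.] [304. 206.]
1.7 [ 0.553 -0.012  0.295] [211.1 119.5] [363. 143.] [296.1 207.6]
1.8 [0.55  0.003 0.292] [217.7 119.2] [379. 142.] [288.4 209.2]
1.9 [0.547 0.018 0.287] [224.  119.6] [394. 143.] [280.8 210.8]
2.0 [0.544 0.033 0.281] [230.  120.7] [408. 146.] [273.6 212.4]
```

View pics/w5.png

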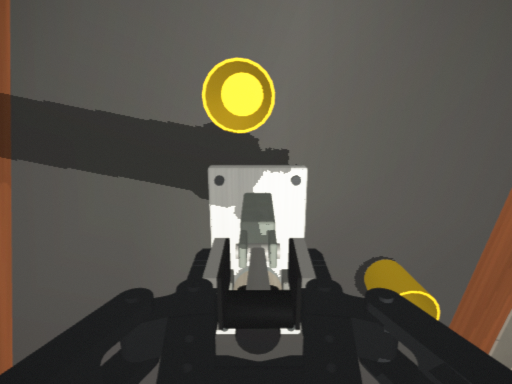

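View pics/s6.png

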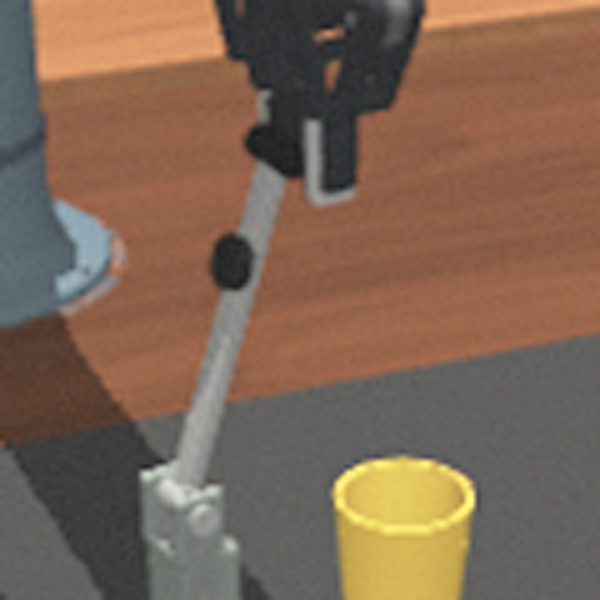

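The handle centre at about (225,119) in the full image gives lever ≈ 1.92 rad. Next I'll release it and rise clear.

Request:
jog_arm:
  slide:
    - [0, 0, 0]
    - [0, 0, 0]
    - [0, 0, 0]
    - [0, 0, -2]
    - [0, 0, -5]
    - [0, 0, -7]
    - [0, 0, -7]
  twist: [0, 0, 0, 0, 0, 0, 0]
  fingers: [6, 6, 6, 6, 6, 6, 6]

```text
time_s: 7.55
position: [0.5457, 0.0334, 0.3391]
eef_rot: [0.001, 0.995, 0.104, 0.005]
force: [-0.1, 0.2, -0.3]
grip_width: 0.702
```

```bash
python3 -c "
from h import *
rel([.5803,-.1400,.25],87)
import cv2
g=get_image('scene')['image'][30:210,130:310];cv2.imwrite('pics/s7.png',cv2.cvtColor(cv2.resize(g,None,fx=3.3,fy=3.3,interpolation=cv2.INTER_CUBIC),cv2.COLOR_RGB2BGR))
g=get_image('top')['image'];cv2.imwrite('pics/t7.png',cv2.cvtColor(g,cv2.COLOR_RGB2BGR))
"
```

```text
t 7.55 pos [0.5457 0.0334 0.3391] yaw 11.91 q [-0.834  0.109  0.76   1.747 -0.076  1.307  0.15 ] F [-0.1  0.2 -0.3] M [ 0.03 -0.    0.01] g 0.702
slide cm [-0.28 17.66  8.97] twist -75.09
```

View pics/s7.png

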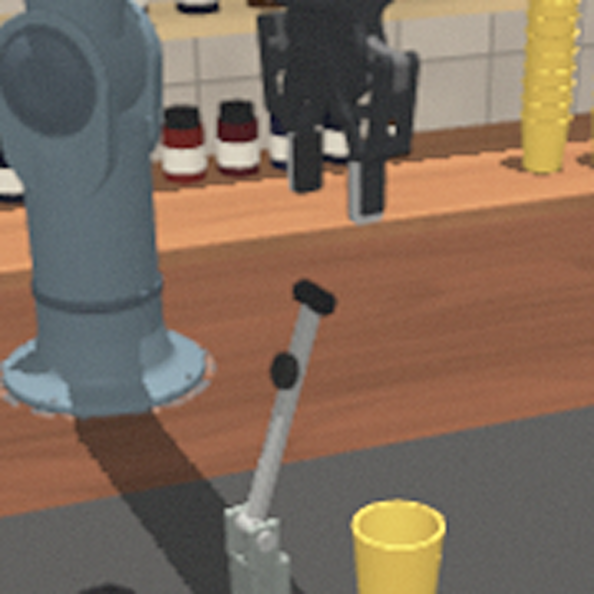

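View pics/t7.png

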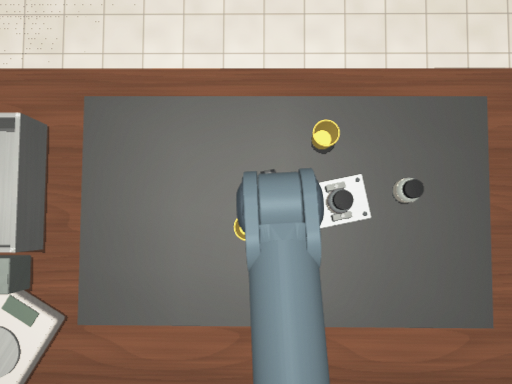

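The lever is free and stays at about 1.92 rad (handle at (225,120) full frame). Now over the cap with a pre-turn of -75°, so the whole clockwise turn fits the last joint's range.

Request:
jog_arm:
  slide:
    - [-0.1, 2.2, 0]
    - [-0.2, 4.4, 0]
    - [-0.3, 6.6, 0]
    - [-0.3, 9, 0]
    - [-0.3, 12, 1]
    - [-0.3, 15, 3]
    - [-0.3, 17.7, 5]
    - [-0.3, 17.7, 7]
  twist: [-9.4, -18.8, -28.2, -37.6, -47, -56.4, -65.8, -75]
  fingers: [8, 8.5, 8.5, 8.5, 8.5, 8.5, 8.5, 8.5]

```text
time_s: 8.65
position: [0.5767, -0.1441, 0.265]
eef_rot: [0.002, 0.726, 0.688, -0.001]
force: [-0.5, 0.2, 0.5]
grip_width: 0.998
```

Request:
jog_arm:
  slide:
    - [0, 0, 0]
  twist: [0]
  fingers: [8.5]

```text
time_s: 8.78
position: [0.5745, -0.1436, 0.2616]
eef_rot: [-0.0, 0.727, 0.687, -0.003]
force: [-0.4, -0.1, 0.4]
grip_width: 0.996
```

```bash
python3 -c "
from h import *
rel([.5803,-.1400,.18],87);print(wproj([.5803,-.14,.115]))
import cv2
g=get_image('wrist')['image'];cv2.imwrite('pics/w8.png',cv2.cvtColor(g,cv2.COLOR_RGB2BGR))
g=get_image('scene')['image'][30:280,60:330];cv2.imwrite('pics/s8.png',cv2.cvtColor(cv2.resize(g,None,fx=2.4,fy=2.4,interpolation=cv2.INTER_CUBIC),cv2.COLOR_RGB2BGR))
g=get_image('top')['image'];cv2.imwrite('pics/t8.png',cv2.cvtColor(g,cv2.COLOR_RGB2BGR))
"
```

```text
t 8.78 pos [ 0.5745 -0.1436  0.2616] yaw 86.77 q [-0.416  0.297  0.712  1.733 -0.202  1.192  1.865] F [-0.4 -0.1  0.4] M [ 0.01  0.05 -0.07] g 0.996
slide cm [0.43 0.6  8.16] twist -0.23
[264.14601887 182.98943057]
```

View pics/w8.png

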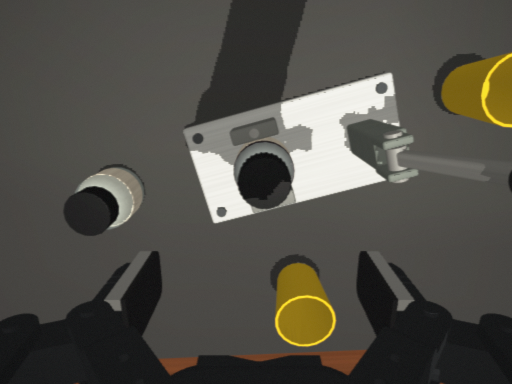

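View pics/s8.png

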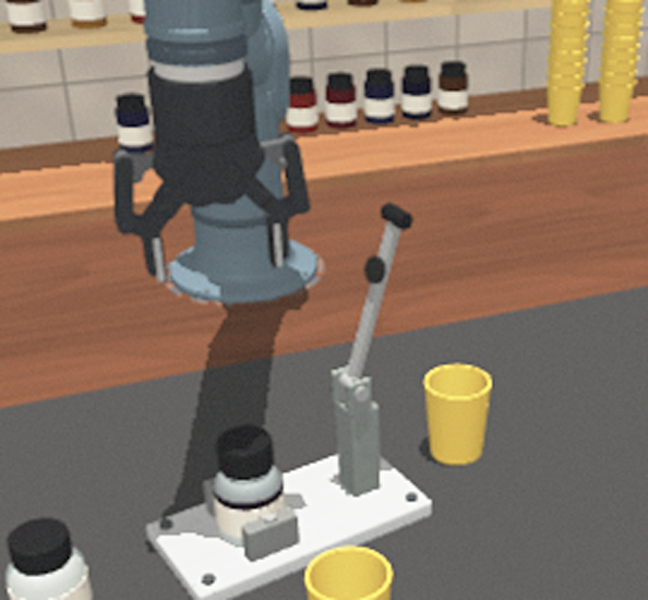

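View pics/t8.png

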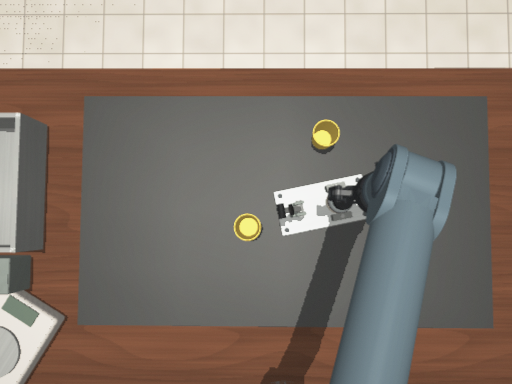

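The lever is well clear of the arm, and the cap is at about (265,182) in the wrist view against a prediction of (264,183). I'll zoom in for its centre and the pip.

```bash
python3 -c "
import cv2,numpy as np
a=cv2.imread('pics/w8.png')[130:225,210:320].astype(float)
a=np.clip((a/255)**.5*255,0,255).astype(np.uint8)
cv2.imwrite('pics/w8c.png',cv2.resize(a,None,fx=6,fy=6,interpolation=cv2.INTER_CUBIC))"
```

```text
(no output)
```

View pics/w8c.png

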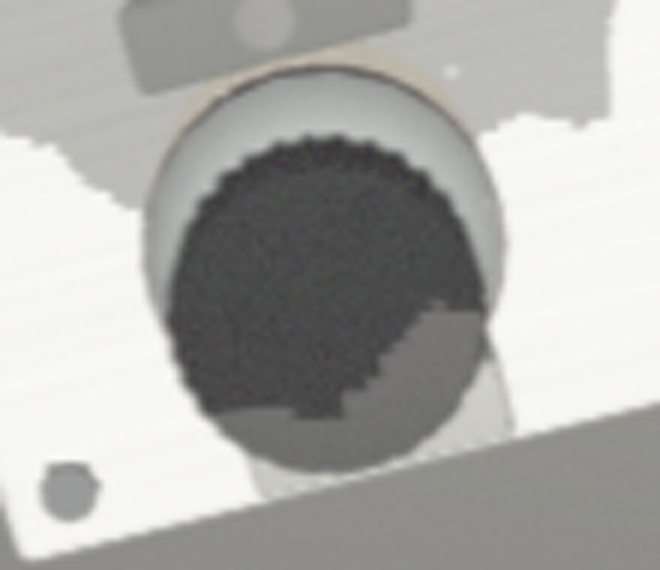

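Cap top centre at (265,183), which agrees with the estimate to about a millimetre. Descending with the fingers open.

Request:
jog_arm:
  slide:
    - [0.4, 0.6, 3]
    - [0.4, 0.6, 6]
    - [0.4, 0.6, 9]
    - [0.4, 0.6, 12]
    - [0.4, 0.6, 12]
    - [0.4, 0.6, 12]
  twist: [0, 0, 0, 0, 0, 0]
  fingers: [8.5, 8.5, 8.5, 8.5, 8.5, 8.5]

```text
time_s: 9.68
position: [0.5843, -0.1408, 0.1466]
eef_rot: [0.003, 0.727, 0.687, -0.0]
force: [0.5, -0.8, 1.4]
grip_width: 0.995
```

```bash
python3 -c "
from h import *
rel([.5803,-.1400,.091],87);print(wproj([.5803,-.14,.116]))
import cv2
g=get_image('wrist')['image'];g=np.clip((g/255.)**.6*255,0,255).astype(np.uint8);cv2.imwrite('pics/w9.png',cv2.cvtColor(g,cv2.COLOR_RGB2BGR))
g=get_image('scene')['image'][100:300,60:280];cv2.imwrite('pics/s9.png',cv2.cvtColor(cv2.resize(g,None,fx=3,fy=3,interpolation=cv2.INTER_CUBIC),cv2.COLOR_RGB2BGR))
"
```

```text
t 9.68 pos [ 0.5843 -0.1408  0.1466] yaw 86.8 q [-0.362  0.44   0.657  1.823 -0.314  0.979  1.94 ] F [ 0.5 -0.8  1.4] M [ 0.02 -0.04  0.04] g 0.995
slide cm [ 0.09 -0.43  5.56] twist -0.2
[260.84254331 221.22785935]
```

View pics/w9.png

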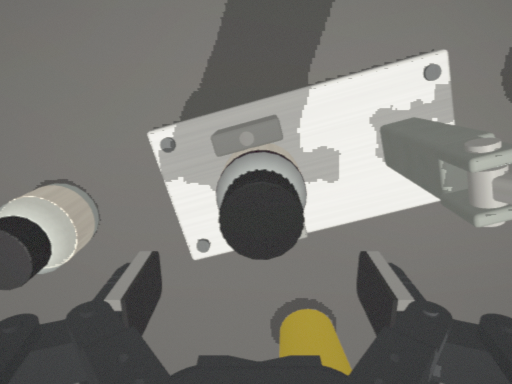

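View pics/s9.png

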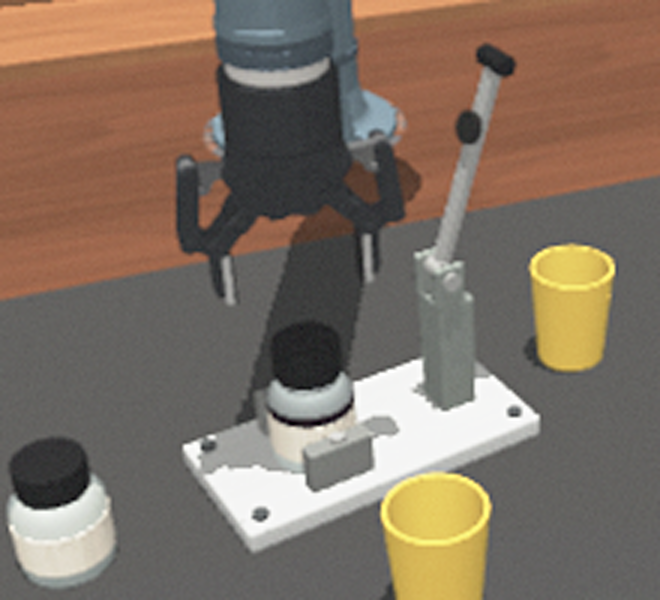

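Request:
jog_arm:
  slide:
    - [0.1, -0.4, 3]
    - [0.1, -0.4, 5.5]
    - [0.1, -0.4, 5.5]
    - [0.1, -0.4, 5.5]
    - [0.1, -0.4, 5.5]
  twist: [0, 0, 0, 0, 0]
  fingers: [8.5, 8.5, 8.5, 8.5, 8.5]

```text
time_s: 10.4
position: [0.5823, -0.1406, 0.0937]
eef_rot: [0.005, 0.727, 0.687, 0.001]
force: [0.9, 0.0, 1.5]
grip_width: 0.996
```

```bash
python3 -c "
from h import *
rel([.5803,-.1400,.091],87)
import cv2
g=get_image('scene')['image'][130:280,90:255];cv2.imwrite('pics/s10.png',cv2.cvtColor(cv2.resize(g,None,fx=4,fy=4,interpolation=cv2.INTER_CUBIC),cv2.COLOR_RGB2BGR))
"
```

```text
t 10.4 pos [ 0.5823 -0.1406  0.0937] yaw 86.77 q [-0.33   0.506  0.619  1.861 -0.369  0.881  1.981] F [0.9 0.  1.5] M [ 0.03 -0.    0.01] g 0.996
slide cm [ 0.05 -0.21  0.27] twist -0.23
```

View pics/s10.png

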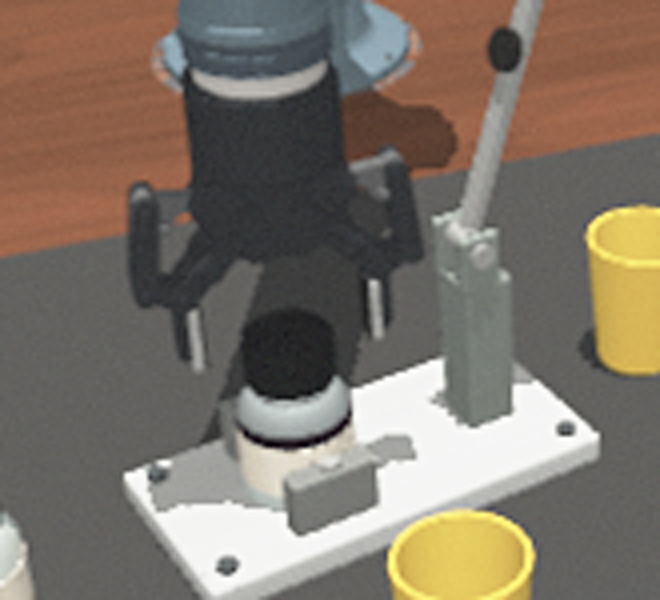

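The fingers straddle the cap. Closing.

Request:
jog_arm:
  slide:
    - [0, -0.2, 0.4]
    - [0, -0.2, 0.4]
    - [0, -0.2, 0.4]
    - [0, -0.2, 0.4]
    - [0, -0.2, 0.4]
    - [0, -0.2, 0.4]
    - [0, -0.2, 0.4]
  twist: [0, 0, 0, 0, 0, 0, 0]
  fingers: [7, 6, 4, 4, 4, 4, 4]

```text
time_s: 11.32
position: [0.5801, -0.1397, 0.0899]
eef_rot: [0.004, 0.727, 0.687, 0.001]
force: [-2.3, 2.5, 6.5]
grip_width: 0.541
```

```bash
python3 -c "
from h import *
rel([.5803,-.1400,.091],87)
import cv2
g=get_image('scene')['image'][130:280,90:255];cv2.imwrite('pics/s11.png',cv2.cvtColor(cv2.resize(g,None,fx=4,fy=4,interpolation=cv2.INTER_CUBIC),cv2.COLOR_RGB2BGR))
"
```

```text
t 11.32 pos [ 0.5801 -0.1397  0.0899] yaw 86.8 q [-0.329  0.508  0.616  1.868 -0.373  0.874  1.984] F [-2.3  2.5  6.5] M [ 0.47  0.51 -0.  ] g 0.541
slide cm [-0.03  0.03 -0.11] twist -0.2
```

View pics/s11.png

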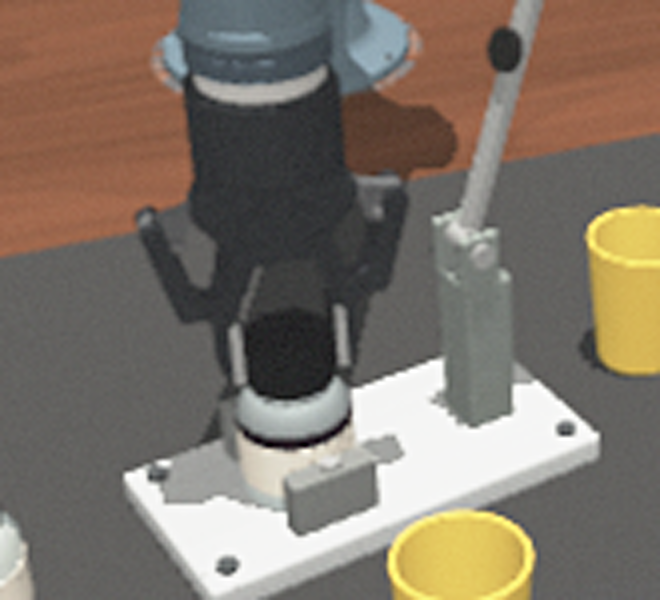

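The cap is gripped squarely (opening 46 mm). Screwing clockwise, following the thread down.

Request:
jog_arm:
  slide:
    - [0, 0, 0]
    - [0, 0, 0.02]
    - [0, 0, 0.03]
    - [0, 0, 0.04]
    - [0, 0, 0.05]
    - [0, 0, 0.06]
    - [0, 0, 0.07]
    - [0, 0, 0.08]
  twist: [9, 18, 27, 36, 45, 54, 63, 72]
  fingers: [4, 4, 4, 4, 4, 4, 4, 4]

```text
time_s: 12.38
position: [0.5806, -0.1388, 0.0893]
eef_rot: [0.002, 0.992, 0.127, 0.004]
force: [-0.2, 1.3, 3.3]
grip_width: 0.543
```

```bash
python3 -c "
from h import *
rel([.5803,-.1400,.089],87)
import cv2
g=get_image('scene')['image'][130:280,90:255];cv2.imwrite('pics/s12.png',cv2.cvtColor(cv2.resize(g,None,fx=4,fy=4,interpolation=cv2.INTER_CUBIC),cv2.COLOR_RGB2BGR))
g=get_image('wrist')['image'];g=np.clip((g/255.)**.5*255,0,255).astype(np.uint8);cv2.imwrite('pics/w12.png',cv2.cvtColor(g,cv2.COLOR_RGB2BGR))
"
```

```text
t 12.38 pos [ 0.5806 -0.1388  0.0893] yaw 14.6 q [-0.535  0.618  0.904  1.876 -0.599  0.936  0.904] F [-0.2  1.3  3.3] M [0.3  0.25 0.08] g 0.543
slide cm [-0.06  0.11  0.03] twist -72.4
```

View pics/w12.png

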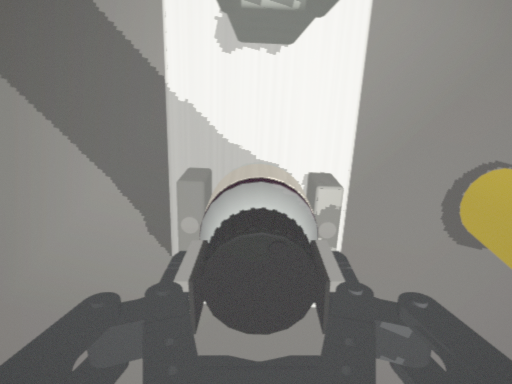

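The cap turns with the grip (yaw 86.8° → 14.6°, moment 0.08 N m), and the pip is faintly visible at about (278,243). Continuing.

Request:
jog_arm:
  slide:
    - [0, 0, 0.01]
    - [0, 0, 0.02]
    - [0, 0, 0.03]
    - [0, 0, 0.04]
    - [0, 0, 0.05]
    - [0, 0, 0.05]
  twist: [9, 18, 27, 36, 45, 48]
  fingers: [4, 4, 4, 4, 4, 4]

```text
time_s: 13.22
position: [0.5814, -0.1388, 0.0888]
eef_rot: [0.001, 0.959, -0.284, 0.005]
force: [1.6, 1.4, 1.9]
grip_width: 0.544
```

```bash
python3 -c "
from h import *
rel([.5803,-.1400,.089],87)
import cv2
g=get_image('scene')['image'][30:280,60:330];cv2.imwrite('pics/s13.png',cv2.cvtColor(cv2.resize(g,None,fx=2.4,fy=2.4,interpolation=cv2.INTER_CUBIC),cv2.COLOR_RGB2BGR))
g=get_image('wrist')['image'];g=np.clip((g[170:350,150:370]/255.)**.5*255*1.3,0,255).astype(np.uint8);cv2.imwrite('pics/w13.png',cv2.cvtColor(cv2.resize(g,None,fx=3,fy=3),cv2.COLOR_RGB2BGR))
"
```

```text
t 13.22 pos [ 0.5814 -0.1388  0.0888] yaw -33.04 q [-0.643  0.731  1.082  1.879 -0.768  1.01   0.199] F [1.6 1.4 1.9] M [0.27 0.06 0.04] g 0.544
slide cm [-0.03  0.16 -0.02] twist -120.04
```

View pics/w13.png

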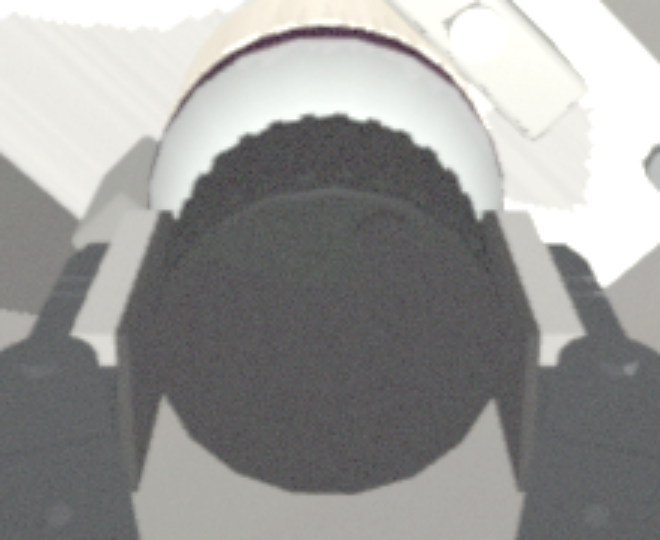

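View pics/s13.png

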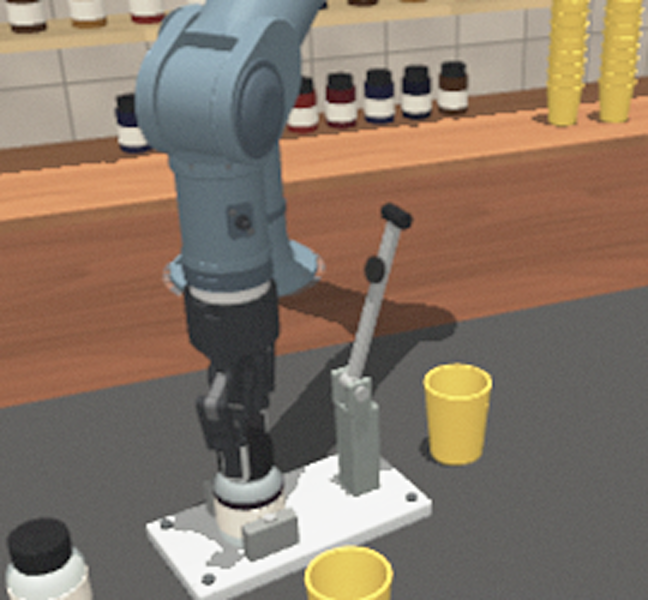

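No slip: the pip sits at (277,243) in the wrist image, the same place as before. The stop may come any time now, so smaller steps.

Request:
jog_arm:
  slide:
    - [0, 0, 0]
    - [0, 0, 0.01]
    - [0, 0, 0.01]
    - [0, 0, 0.01]
  twist: [4, 8, 12, 12]
  fingers: [4, 4, 4, 4]

```text
time_s: 13.82
position: [0.5816, -0.1389, 0.0887]
eef_rot: [0.0, 0.924, -0.381, 0.005]
force: [0.5, 1.5, 2.2]
grip_width: 0.542
```

```bash
python3 -c "
from h import *
rel(None)"
```

```text
t 13.82 pos [ 0.5816 -0.1389  0.0887] yaw -44.83 q [-0.663  0.762  1.122  1.879 -0.809  1.032  0.023] F [0.5 1.5 2.2] M [ 0.29  0.06 -0.06] g 0.542
```

Request:
jog_arm:
  slide:
    - [0, 0, 0]
    - [0, 0, 0.01]
    - [0, 0, 0.01]
    - [0, 0, 0.01]
  twist: [4, 8, 12, 12]
  fingers: [4, 4, 4, 4]

```text
time_s: 14.32
position: [0.5817, -0.139, 0.0886]
eef_rot: [0.0, 0.881, -0.474, 0.005]
force: [1.5, -0.1, 1.1]
grip_width: 0.539
```

```bash
python3 -c "
from h import *
rel(None)"
```

```text
t 14.32 pos [ 0.5817 -0.139   0.0886] yaw -56.56 q [-0.682  0.795  1.16   1.879 -0.849  1.056 -0.153] F [ 1.5 -0.1  1.1] M [0.21 0.05 0.47] g 0.539
```

Mz jumped to 0.47, so it is probably at the stop. One more small step to confirm.

Request:
jog_arm:
  slide:
    - [0, 0, 0]
    - [0, 0, 0]
    - [0, 0, 0]
  twist: [3, 5, 5]
  fingers: [4, 4, 4]

```text
time_s: 14.7
position: [0.5818, -0.1391, 0.0886]
eef_rot: [0.001, 0.861, -0.509, 0.005]
force: [-0.7, -0.5, 0.4]
grip_width: 0.54
```

```bash
python3 -c "
from h import *
rel(None)
import cv2
g=get_image('wrist')['image'];g=np.clip((g[170:350,150:370]/255.)**.5*255*1.3,0,255).astype(np.uint8);cv2.imwrite('pics/w14.png',cv2.cvtColor(cv2.resize(g,None,fx=3,fy=3),cv2.COLOR_RGB2BGR))"
```

```text
t 14.7 pos [ 0.5818 -0.1391  0.0886] yaw -61.18 q [-0.69   0.809  1.175  1.879 -0.863  1.066 -0.224] F [-0.7 -0.5  0.4] M [-0.07  0.16  2.2 ] g 0.54
```

View pics/w14.png

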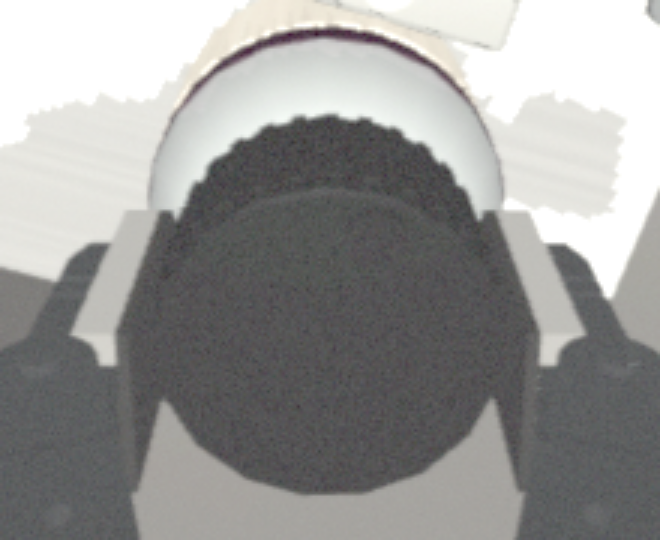

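The moment rose to 2.2 N m with the grip winding up about 4.6°, so the cap is bottomed, with first contact near yaw −56…−57°. Now backing off toward yaw ≈ +32°.

Request:
jog_arm:
  slide:
    - [0, 0, 0]
    - [0, 0, -0.01]
    - [0, 0, -0.03]
    - [0, 0, -0.04]
    - [0, 0, -0.05]
    - [0, 0, -0.06]
    - [0, 0, -0.07]
    - [0, 0, -0.08]
  twist: [-8, -17, -26, -35, -44, -53, -62, -71]
  fingers: [4, 4, 4, 4, 4, 4, 4, 4]

```text
time_s: 15.75
position: [0.5807, -0.1388, 0.0892]
eef_rot: [0.002, 0.996, 0.084, 0.003]
force: [-0.1, 1.9, 2.5]
grip_width: 0.541
```

```bash
python3 -c "
from h import *
rel([.5807,-.139,.0897],32.5)"
```

```text
t 15.75 pos [ 0.5807 -0.1388  0.0892] yaw 9.59 q [-0.549  0.63   0.925  1.876 -0.618  0.944  0.831] F [-0.1  1.9  2.5] M [ 0.27  0.45 -0.03] g 0.541
slide cm [-0.01  0.02 -0.05] twist -22.91
```

Request:
jog_arm:
  slide:
    - [0, 0, -0.01]
    - [0, 0, -0.02]
    - [0, 0, -0.03]
    - [0, 0, -0.03]
    - [0, 0, -0.03]
  twist: [-8, -16, -23, -23, -23]
  fingers: [4, 4, 4, 4, 4]

```text
time_s: 16.38
position: [0.5804, -0.1389, 0.0895]
eef_rot: [0.002, 0.961, 0.278, 0.003]
force: [-0.8, 0.6, 2.9]
grip_width: 0.54
```

```bash
python3 -c "
from h import *
rel(None);s=state();print(np.abs(s['dq']).max())
import cv2
g=get_image('wrist')['image'];g=np.clip((g[170:350,150:370]/255.)**.5*255*1.3,0,255).astype(np.uint8);cv2.imwrite('pics/w16.png',cv2.cvtColor(cv2.resize(g,None,fx=3,fy=3),cv2.COLOR_RGB2BGR))
g=get_image('scene')['image'];cv2.imwrite('pics/s16.png',cv2.cvtColor(g,cv2.COLOR_RGB2BGR))"
```

```text
t 16.38 pos [ 0.5804 -0.1389  0.0895] yaw 32.31 q [-0.488  0.585  0.835  1.874 -0.541  0.917  1.167] F [-0.8  0.6  2.9] M [ 0.12  0.18 -0.02] g 0.54
0.008809425096291613
```

View pics/w16.png

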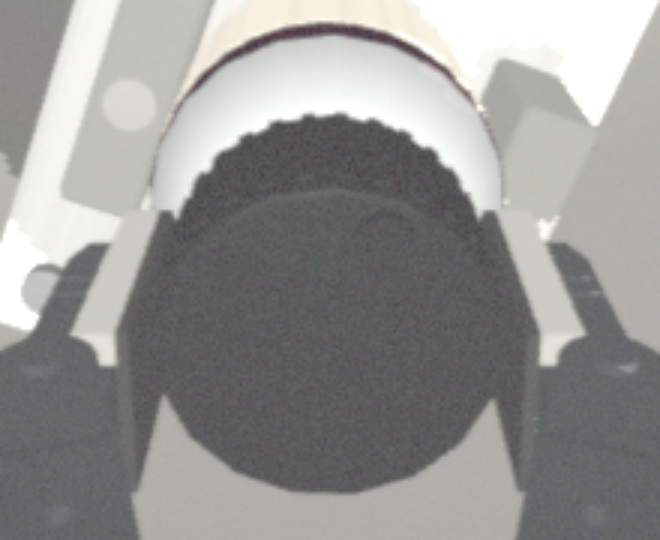

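View pics/s16.png

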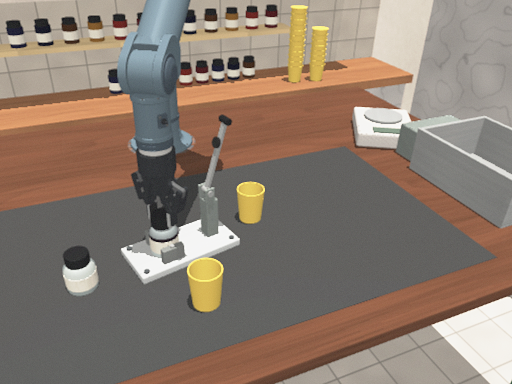

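The pip is at (383,221) in the crop against (380,220) before, so slip was at most about 2°. The lever is still back (handle (225,120)), and the jar and cups sit at the same pixels as at the start. Handing in.

```bash
python3 -c "
from cell import manip
print(manip.hand_in())"
```

```text
the job is handed in; nothing more can be done
None
```

I handed the job in at about 16.5 s on the robot's clock, still gripping the cap by its sides, about 90° back from its bottom stop. The hand-in reports no verdict, so these figures come from my own last checks:

- **Lever:** I pinched the handle and swung the lever back to about 1.92 rad, read from the scene camera. That is just short of the 2.0 stop, and it stayed there after I let go. Near the end of the swing the handle slid a few millimetres in the pads.
- **Bottoming out:** I turned the cap about 143° clockwise until the wrist moment rose from under 0.1 to 0.47 N m. A further 5° took it to 2.2 N m, mostly as give in the grip, so I am confident it was on the stop.
- **Backing off:** The tool now stands at yaw 32.3°, and the stop was first felt near −56° to −57°. That puts the cap about 88–92° back. The pip moved by no more than about 2° relative to the fingers, so there was almost no slip.
- **Grip:** The fingers hold the cap at a 46 mm opening, and the arm was at rest. The grasp point is about 8 mm above the cap's centre. The contact force itself was not measured.
- **Bystanders:** In the last scene picture, judged by eye, the loose jar and both cups are where they stood at the start.

No check failed. The one disagreement was an early wrist picture that seemed about 14 mm off; the arm was still moving when it was taken, and a second picture with the arm still agreed to within a pixel.

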